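# Index the specimen swing arm one hole towards the microscope

### The job

The specimen arm on the bench is locked by a spring index pin. Hook the closed fingertips through and under the pin's pull ring, lift the pin out of its hole, swing the arm exactly one hole towards the stereo microscope and lower the ring so that the pin springs fully home in that hole, then withdraw. Use the fingertips only, without pinching or wrenching the ring, do not touch the sherd, the microscope or the magnifier lamp, and leave the loose things where they are.

Things in the scene. Friction and masses are not known exactly. Their poses are not given: they have to be found in the camera images.
- station: Fixed grey base of the arm. Origin: on the bench surface, on the arm's vertical pivot axis, at its far end. Its -x axis points from the pivot to the middle hole (towards the robot), y to the robot's left. A curved aluminium plate, top 30 mm above the bench, has five 13 mm square holes 190 mm from the pivot, at arm angles -0.56, -0.28, 0, 0.28, 0.56 rad (53 mm apart).
- swing_arm (a joint): Arm angle about the pivot, rad: 0 = middle hole (start); positive = ring end towards the station's +y (robot's left). Flat steel bar 215 x 30 mm, top 44 mm above the bench, running from the pivot towards the robot. With the pin up it turns at about 1 N pushed at the ring and stays where left; with the pin in a hole it is locked, about 0.01 rad of play either way.
- index_pin (a joint): Pin height above home, m: 0 = fully home in a hole, 0.010 = tip just clear of the plate (also its reading when resting on the plate between holes), 0.022 = upper stop. The pin, 10 mm across with a round tip, stands in the arm 190 mm from the pivot; its spring presses down with 4 N at home, 8 N at 0.016, and drops it into a hole it comes over.
- pull_ring: Rigid steel loop on top of the pin, 6 mm round bar, upright across the arm; opening 60 mm wide, 47 mm high, corners cut 10 mm. Origin: centre of the opening, 98.5 mm above the bench with the pin home, 190 mm from the pivot. x runs through the opening, level, towards the pivot; y across; z up. It rises with the pin and turns with the arm. Fingers tilted 45 degrees fit in from either side.
- sherd: A piece of terracotta, about 45 x 40 x 14 mm, fixed on the black round stage (88 mm across, top 52 mm above the bench) 88 mm from the pivot on the arm. Origin at its underside centre. It swings with the arm; do not touch.
- microscope_front (a point): Middle of the front edge (towards the robot), at bench level, of the foot of the white stereo microscope: foot 200 mm (along x) x 150 mm, 310 mm tall, two black eyepieces. Fixed at the far left (y > 0) or far right (y < 0) of the bench; its side tells which way to swing.
- lamp_front (a point): Front edge point (towards the robot), at bench level, of the 170 mm round foot of the white magnifier lamp, 330 mm tall, its round head 180 mm across above the foot. Fixed, on the side opposite the microscope.
- jar: Loose closed jar, 48 mm across, 60 mm tall, origin under its centre, standing left of the hole plate.
- blower: Loose dark rubber bulb blower, 60 mm across, 105 mm tall with an upright nozzle, origin under its centre, standing right of the hole plate.
- tweezers: Loose steel tweezers lying flat, 125 mm long, 5 mm high, between robot and hole plate, left. Origin at the middle of its length.
- brush: Loose small brush lying flat, 150 mm long, between robot and hole plate, right. Origin near the middle of its length.
- beaker: Loose clear beaker, 66 mm across, 85 mm tall, at the right. Origin under its centre.
- sample_box: Loose open white sample box with one divider, 85 x 65 x 28 mm, at the left. Origin under its centre.
- eraser_block: Loose cork block, 55 x 28 x 16 mm, at the right. Origin under its centre.

How it is judged:
On the way, in this order (a step that is already met when the one before it is completed fails the run):
1. the pin is lifted clear of its hole by the ring while the arm is still at the middle hole (value of joint index_pin above 0.0105 m and value of joint swing_arm between -0.06 and 0.06 rad and contact force between the fingers and pull_ring above 0.5 N), for 0.05 s.
2. the arm is swung to the next hole towards the microscope (((world y of microscope_front above 0 m and value of joint swing_arm between 0.22 and 0.34 rad) or (world y of microscope_front below 0 m and value of joint swing_arm between -0.34 and -0.22 rad))), for 0.05 s.
At the end, for the whole second after the job is handed in: The arm is at rest within 0.03 rad of the next hole on the microscope's side (0.28 rad from the middle hole), the pin is home to within 2 mm, and each loose thing is within 30 mm of where it stood (((world y of microscope_front above 0 m and value of joint swing_arm between 0.25 and 0.31 rad) or (world y of microscope_front below 0 m and value of joint swing_arm between -0.31 and -0.25 rad)) and value of joint index_pin below 0.002 m and velocity of joint swing_arm between -0.02 and 0.02 rad/s and distance of each of jar, blower, tweezers, brush, beaker, sample_box, eraser_block from where it was at the start of the episode below 0.03 m); the robot touches nothing.
It fails at once if the ring is pinched or wrenched (over 35 N between fingers and ring) (contact force between the fingers and pull_ring above 35 N).
It fails at once if the sherd is touched (contact force between any of the fingers, the arm and sherd above 1 N).
It fails at once if the microscope or the lamp is knocked (contact force between any of the fingers, the arm and microscope above 3 N or contact force between any of the fingers, the arm and magnifier_lamp above 3 N).
It fails at once if a loose thing is lifted (20 mm) or shoved (30 mm) (distance of any of jar, blower, tweezers, brush, beaker, sample_box, eraser_block from where it was at the start of the episode above 0.03 m or height (world z) of any of jar, blower, tweezers, brush, beaker, sample_box, eraser_block above 0.02 m).
It also fails if it takes over 42 s, if anything falls off the work surface, if the arm or the gripper's body presses on something with over 40 N, if the wrist force passes 120 N, or if a joint passes its speed limit or range.

### The arm

A 6-joint arm with a two-finger parallel gripper is mounted at the origin on the work surface. World frame = base frame: x ahead of the robot, y to its left, z up, the work surface at z = 0. Lengths are in m, angles in rad, forces in N, time in s.
With the tool pointing down it reaches from about 0.225 to 0.875 m from the base axis. Payload 3.4 kg.
Tool frame: the origin (TCP) lies at the very end of the fingers, on their centre line; the grasp point (between the pads) lies 19 mm behind it; z points along the fingers, y is the direction in which the jaws open and shut (so a half turn about z gives the same grasp; the last joint's range is limited). The gripper opens to 85 mm and grips with 20 to 120 N. Pads are 22 mm wide; open, the fingers measure 114 mm over their backs; the gripper's body (76 mm by 85 mm) begins 54 mm behind the grasp point. The pads swing forward as they close: fully open they stand 13 mm farther back than shut.
Start: joints at [1.125, 0.276, 1.505, -0, 1.361, -0.121], TCP at [0.184, 0.545, 0.231] pointing down, gripper open.
Joint ranges: [-2.89, 2.89], [-0.75, 2.08], [0.22, 2.7], [-1.18, 4.32], [0.11, 2.71], [-2.7, 2.7]. Speed limits (rad/s): [2.57, 2.57, 3.14, 3.14, 3.14, 3.14].

### API

Orientations are given as a unit quaternion [w, x, y, z].
In Python, from plant import robot, grab_frame, get_calibration gives the robot as it stands. The module is installed in compiled form; this text tells all that it offers.
- The arm moves only by the shell command python3 -m creep 'ROWS'. ROWS is JSON, a list of rows, each an object of numbers: "grip": the closure, from 0 (fully open) to 1 (shut); "x", "y", "z": the shift along the tool's x, y, z in m; "rx", "ry", "rz": the turn, a rotation vector about the tool's x, y, z in degrees. A call has exactly 5 rows; each row is the pose to reach, as a shift and turn from the pose commanded when the call began, along the tool's axes at that moment; what a row does not reach only later rows make up. A row lasts 1/8 s, in which the tool goes at most 62.5 mm and 10.7 degrees, less where a joint would pass 70% of its speed; a pose out of reach is approached as far as the arm can. A call with a gripper value outside its range is refused whole. The fingers move at their own pace and stop on an object; the grip force is fixed at half the most. Time passes only in rows, so rows that repeat a pose let the fingers close, or fill a call up. It gives the time, the measured TCP pose, the force and the opening at its end, in the units of the state.
- robot.sense(): the state, without advancing time (a new reading comes with each control period).
- grab_frame(name): name is "side" or "top"; returns (picture, depth): 420x560x3 uint8, red, green, blue; 420x560 float32, m along the optical axis (not along the pixel's ray), 0 where there is no reading.
- get_calibration(name): a dict with "camera_matrix" (3x3 intrinsics, pixels), "T" (4x4, takes a point from camera to world coordinates). Camera axes: x right, y down, z forward; pixel columns grow to the right and rows downward; lengths in m; the calibration is good to about 2 mm. A picture is of the moment at which its call begins. get_calibration takes no time and is no camera call.
- robot.job_done(): hands the job in, once; it reports no verdict.
The state is a dict: "clock": time; "joint_pos": joint angles; "joint_vel": joint speeds; "effort": joint torques, N m; "eef_pos": TCP position; "ee_rot": TCP orientation; "contact_force": force on the tool from outside, world axes, zero at the start; "wrist_torque": the same for the moment, N m; "grip_width": opening from 0.0 (shut) to 1.0 (fully open).
Only numpy, scipy, OpenCV 4.12 (cv2) and the standard library are available. Lean on these libraries where they do the work, as an engineer would, in place of code of your own. Each camera call takes 0.05 s, during which the arm holds its last target. There are 200 camera calls.

## Working session

There is one attempt and no reset: what is moved stays moved. The work goes in short steps, Python scripts to look and compute and a shell command to move; the robot and the scene stay as the last step left them, time stands still between calls to the robot, and variables do not carry over. Pictures are saved under pics/ and viewed, about 8 in all and at most 12, crops included, and the job is handed in when it is done.

```bash
mkdir -p pics
cat > h.py <<'E'
import numpy as np,cv2
from plant import robot,grab_frame,get_calibration
def snap(n,f):
    p,d=grab_frame(n); cv2.imwrite('pics/'+f+'.png',p[:,:,::-1]); np.save('pics/'+f+'.npy',d); return p,d
def px(n,f,u,v):
    d=np.load('pics/'+f+'.npy'); c=get_calibration(n);K=np.array(c['camera_matrix']);T=np.array(c['T'])
    z=d[int(round(v)),int(round(u))]
    return (T@np.r_[np.linalg.inv(K)@[u,v,1]*z,1])[:3]
def cloud(n,f):
    d=np.load('pics/'+f+'.npy'); c=get_calibration(n);K=np.array(c['camera_matrix']);T=np.array(c['T'])
    v,u=np.indices(d.shape); P=np.stack([(u-K[0,2])/K[0,0]*d,(v-K[1,2])/K[1,1]*d,d],-1)
    return P@T[:3,:3].T+T[:3,3]
E
python3 - <<'E'
from h import *
np.set_printoptions(precision=3,suppress=True)
for n in('top','side'):
    snap(n,n+'0'); c=get_calibration(n); print(np.array(c['T']),np.array(c['camera_matrix']))
print(robot.sense())
a=cv2.imread('pics/top0.png');b=cv2.imread('pics/side0.png')
E
```

```text
[[ 0.007 -0.998  0.056  0.503]
 [-1.    -0.008 -0.009  0.001]
 [ 0.009 -0.056 -0.998  1.616]
 [ 0.     0.     0.     1.   ]] [[482.923   0.    279.556]
 [  0.    482.923 212.122]
 [  0.      0.      1.   ]]
[[ 0.923 -0.286  0.259  0.31 ]
 [-0.386 -0.67   0.635 -0.674]
 [-0.008 -0.686 -0.728  0.848]
 [ 0.     0.     0.     1.   ]] [[409.339   0.    274.298]
 [  0.    409.339 208.072]
 [  0.      0.      1.   ]]
{'clock': 0.1, 'joint_pos': array([ 1.125,  0.277,  1.506, -0.   ,  1.361, -0.121]), 'joint_vel': array([ 0.   , -0.001, -0.004,  0.001,  0.001,  0.001]), 'effort': array([  0.001, -41.77 , -24.64 ,   0.   ,   0.006,  -0.   ]), 'eef_pos': array([0.183, 0.544, 0.231]), 'ee_rot': array([-0.   ,  0.162,  0.987, -0.001]), 'contact_force': array([ 0.909, -0.384, -0.468]), 'wrist_torque': array([-0.011,  0.045, -0.011]), 'grip_width': 1.000657183282123}
```

View pics/top0.png

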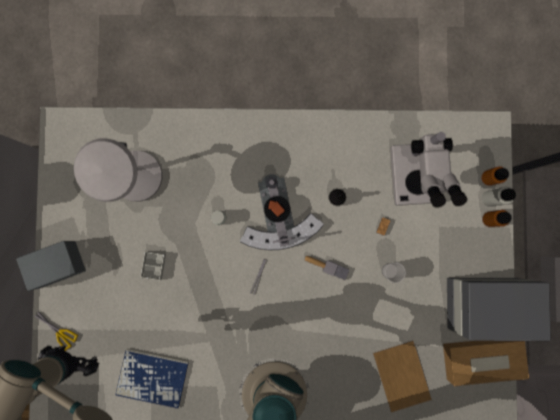

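View pics/side0.png

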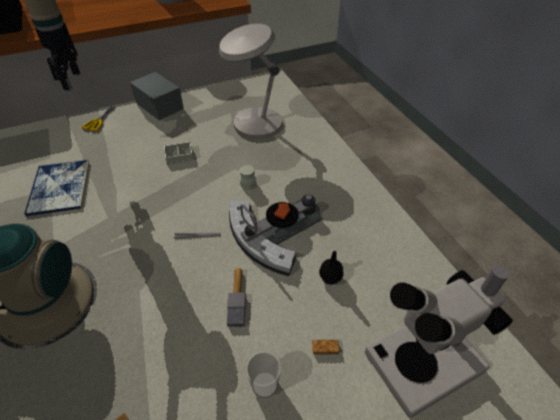

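The top view shows the microscope at the right (~430,170), which is world y<0, so the swing goes towards -0.28. The lamp is at the left (~120,170). The arm runs from ~(272,182) to the ring near (283,240). Next I enlarge that area.

Run:
```python
from h import *
np.set_printoptions(precision=4,suppress=True)
a=cv2.imread('pics/top0.png')[165:265,205:355];b=cv2.imread('pics/side0.png')[165:285,215:345]
a=cv2.resize(a,(800,533),interpolation=cv2.INTER_CUBIC);b=cv2.resize(b,(640,591),interpolation=cv2.INTER_CUBIC)
cv2.imwrite('pics/topc.png',cv2.convertScaleAbs(a,alpha=1.4));cv2.imwrite('pics/sidec.png',cv2.convertScaleAbs(b,alpha=1.4))
for n in('top','side'):
    P=cloud(n,n+'0'); m=(abs(P[...,1])<.25)&(P[...,0]>.25)&(P[...,0]<.75)
    # plate top & ring
    r=P[m&(P[...,2]>.1)&(P[...,2]<.16)]; print(n,len(r)); print(r[:40])
    s=P[m&(P[...,2]>.047)&(P[...,2]<.056)]; print('stage',len(s),np.median(s,0))
    b=P[(abs(P[...,2])<.015)]; print('bench z',np.median(b[:,2]))
```

```text
top 52
[[ 0.6468 -0.2057  0.1041]
 [ 0.6436 -0.1993  0.1046]
 [ 0.6436 -0.2025  0.1049]
 [ 0.6432 -0.205   0.1092]
 [ 0.6402 -0.199   0.1069]
 [ 0.6403 -0.2023  0.1061]
 [ 0.6407 -0.2059  0.1027]
 [ 0.5106 -0.0548  0.12  ]
 [ 0.5106 -0.0581  0.1167]
 [ 0.5073 -0.0392  0.1271]
 [ 0.5073 -0.0421  0.1343]
 [ 0.5074 -0.0452  0.1302]
 [ 0.5074 -0.0485  0.125 ]
 [ 0.5074 -0.0517  0.122 ]
 [ 0.5074 -0.0546  0.1274]
 [ 0.5075 -0.0581  0.1169]
 [ 0.5042 -0.0239  0.1246]
 [ 0.5042 -0.0269  0.1287]
 [ 0.5042 -0.0299  0.1297]
 [ 0.5042 -0.033   0.1309]
 [ 0.5042 -0.036   0.1303]
 [ 0.5043 -0.0392  0.1258]
 [ 0.5043 -0.0421  0.1323]
 [ 0.5043 -0.0453  0.1306]
 [ 0.5043 -0.0483  0.131 ]
 [ 0.5044 -0.0519  0.1167]
 [ 0.501  -0.0084  0.1256]
 [ 0.501  -0.0115  0.1313]
 [ 0.501  -0.0146  0.1242]
 [ 0.501  -0.0177  0.126 ]
 [ 0.5011 -0.0208  0.1235]
 [ 0.5011 -0.0239  0.1245]
 [ 0.5011 -0.0268  0.1326]
 [ 0.5011 -0.03    0.1261]
 [ 0.5011 -0.0331  0.1248]
 [ 0.5012 -0.0362  0.1247]
 [ 0.4977  0.007   0.1164]
 [ 0.4978  0.0039  0.1184]
 [ 0.4978  0.0008  0.126 ]
 [ 0.4978 -0.0023  0.1261]]
stage 572 [ 
[... 509 characters left out ...]
56  0.1073]
 [ 0.4977  0.0047  0.1072]
 [ 0.5     0.0038  0.1071]
 [ 0.5001 -0.0138  0.1243]
 [ 0.5019 -0.0163  0.126 ]
 [ 0.504  -0.0177  0.1264]
 [ 0.4955  0.0069  0.1023]
 [ 0.4974  0.0045  0.1039]
 [ 0.4999  0.0041  0.1032]
 [ 0.5002 -0.0213  0.128 ]
 [ 0.5027 -0.0213  0.127 ]
 [ 0.5042 -0.0246  0.1296]
 [ 0.4972  0.0045  0.1003]
 [ 0.4993  0.0029  0.101 ]
 [ 0.5018 -0.0237  0.1261]
 [ 0.5043 -0.0238  0.1252]
 [ 0.5059 -0.0269  0.1276]
 [ 0.5026 -0.0288  0.1273]
 [ 0.5051 -0.0287  0.1262]
 [ 0.5072 -0.0301  0.1267]
 [ 0.5027 -0.0277  0.1227]
 [ 0.506  -0.0334  0.1269]
 [ 0.5085 -0.0334  0.1259]
 [ 0.5031 -0.0341  0.1253]]
stage 824 [ 0.6181 -0.0188  0.0507]
bench z -0.0014073347802292524
```

View pics/topc.png

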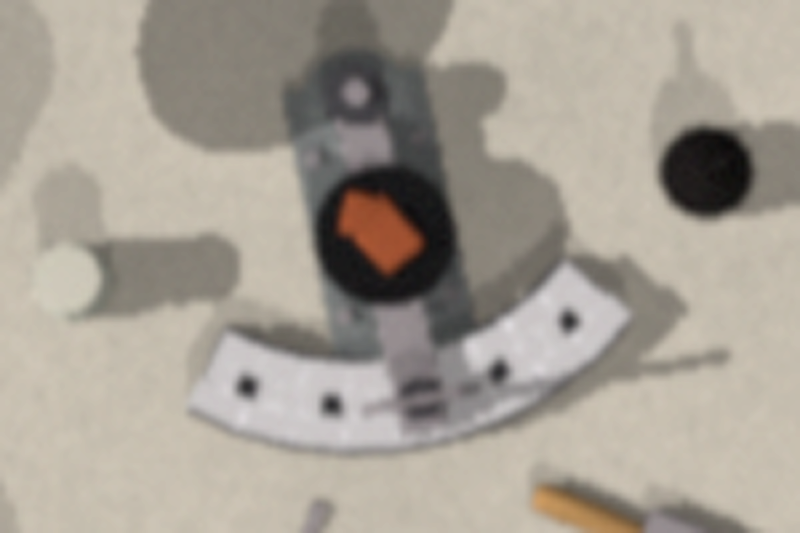

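View pics/sidec.png

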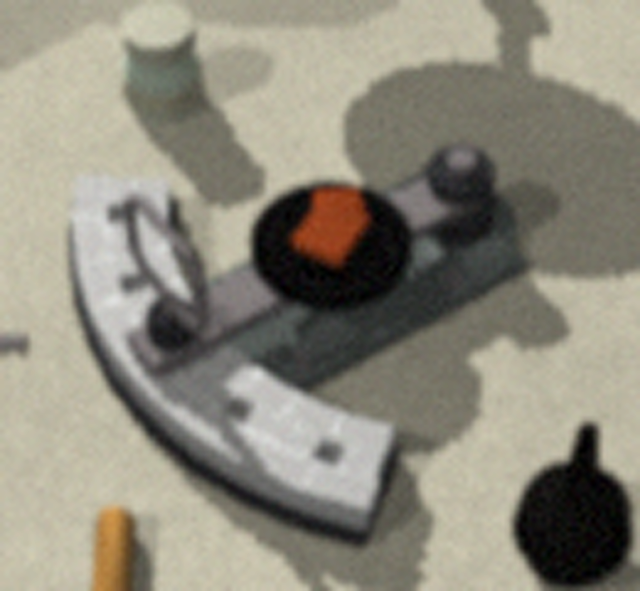

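The crops show four free holes: (247,386), (331,404), (499,371) and (569,321). They also show the stage at (386,234), the pivot knob at (356,92), and the ring spanning about (365,408)-(480,385). I fit the station pose to these.

```bash
cat > fit.py <<'E'
from h import *
from scipy.optimize import least_squares
np.set_printoptions(precision=4,suppress=True)
c=get_calibration('top');K=np.array(c['camera_matrix']);T=np.array(c['T'])
def onz(u,v,z):
    d=T[:3,:3]@np.linalg.inv(K)@[u,v,1]; return T[:3,3]+d*(z-T[2,3])/d[2]
H=[(247,386,.56),(331,404,.28),(499,371,-.28),(569,321,-.56)]
# image left = +y => +angle
pts=[(onz(205+u/5.3333-.4,165+v/5.3333-.4,.03)[:2],a) for u,v,a in H]
st=onz(205+386/5.3333-.4,165+234/5.3333-.4,.052)[:2]
def pos(p,a,r): 
    t=p[2]+a; return p[:2]-r*np.array([np.cos(t),np.sin(t)])*[1,1]
# station -x axis at yaw t; ring at angle a positive toward +y => rotation -a
def pos(p,a,r):
    t=p[2]-a; return p[:2]-r*np.array([np.cos(t),np.sin(t)])
f=lambda p:np.r_[np.concatenate([pos(p,a,.19)-q for q,a in pts]),pos(p,0,.088)-st]
s=least_squares(f,[.7,0,0]); p=s.x
if __name__=='__main__':
    print(p,np.abs(s.fun).max(),f(p)); print('ring',pos(p,0,.19),'target',pos(p,-.28,.19),'sherd',pos(p,0,.088))
    for n in('top','side'):
        P=cloud(n,n+'0').reshape(-1,3); r=pos(p,0,.19); ax=np.array([np.cos(p[2]),np.sin(p[2])]); ay=np.array([-ax[1],ax[0]])
        q=P[:,:2]-r; X=q@ax;Y=q@ay; m=(abs(X)<.03)&(abs(Y)<.05)&(P[:,2]>.06); k=m&(P[:,2]>.08)
        print(n,m.sum(),'x',np.median(X[k]),'y range',Y[k].min(),Y[k].max(),'z max',np.percentile(P[m,2],[50,95]))
        top=k&(P[:,2]>.118);print('top bar x,y,z',np.median(X[top]),Y[top].min(),Y[top].max(),np.median(P[top,2]), np.polyfit(Y[top],X[top],1))
    for n,f0 in(('blower',(705,170)),('jar',(70,280)),('brush tip',(540,495)),('tweez tip',(322,510))):
        print(n,onz(205+f0[0]/5.333,165+f0[1]/5.333,.01 if 't' in n[-3:] else .08)[:2])
E
python3 fit.py
```

```text
[0.6887 0.0134 0.2038] 0.0005473894884818753 [ 0.0005 -0.0002 -0.0002 -0.0003  0.0001  0.0001 -0.      0.     -0.0004
  0.0004]
ring [ 0.5026 -0.0251] target [ 0.5205 -0.075 ] sherd [ 0.6025 -0.0044]
top 1054 x 0.00569280329651827 y range -0.03389817336099741 0.03602021760411874 z max [1.6159 1.6159]
top bar x,y,z 0.00569280329651827 -0.030735112586779738 0.03296983480519259 1.6159377578687164 [0.1681 0.0013]
side 176 x 0.0011832614331021467 y range -0.03858861012482945 0.033559182969282925 z max [0.0897 0.1269]
top bar x,y,z 0.0012274540982684851 -0.03731362841807369 0.0284060649963127 0.12526705135548932 [-0.0071  0.0013]
blower [ 0.6398 -0.1968]
jar [0.5709 0.1822]
brush tip [ 0.4425 -0.1033]
tweez tip [0.4323 0.0321]
```

```bash
cat > go.py <<'E'
# plan: shift/turn in tool axes from the measured pose to a target  (usage: L, dz, arm angle, tilt deg)
import sys
from fit import *
from scipy.spatial.transform import Rotation as R
def target(L,dz,ang,tilt=45,lat=0.):
    t=p[2]-ang; d=np.array([np.cos(t),np.sin(t),0]); n=np.array([-np.sin(t),np.cos(t),0]); k=np.radians(tilt)
    z=np.cos(k)*d-np.sin(k)*np.array([0,0,1]); x=np.cross(n,z)
    return np.r_[pos(p,ang,.19),.0985+dz]+L*z+lat*n, R.from_matrix(np.c_[x,n,z])
def plan(P,Q,s=None):
    s=s or robot.sense(); w,x,y,z=s['ee_rot']; C=R.from_quat([x,y,z,w])
    print('shift',C.inv().apply(P-s['eef_pos'])*1000,'mm; turn',(C.inv()*Q).as_rotvec(degrees=True))
def show():
    s=robot.sense(); print('t',round(s['clock'],2),s['eef_pos'],'F',s['contact_force'],'M',s['wrist_torque'],'g',s['grip_width'],'q',s['joint_pos'])
if __name__=='__main__':
    show(); P,Q=target(*map(float,sys.argv[1:])); print('P',P); plan(P,Q)
E
python3 go.py -0.10 0 0
```

```text
t 0.1 [0.1833 0.5445 0.2305] F [ 0.9085 -0.3841 -0.4677] M [-0.0107  0.0451 -0.0115] g 1.000657183282123 q [ 1.125   0.2766  1.506  -0.      1.3607 -0.121 ]
P [ 0.4334 -0.0394  0.1692]
shift [-423.3643 -473.4518   62.0204] mm; turn [-11.9753 -43.9609 -28.6652]
```

```bash
python3 -m creep '[{"grip":1,"x":-38,"y":-42,"z":0,"rx":0,"ry":-5,"rz":-3}]' 2>&1 | tail -3; python3 -m creep '[{"grip":1,"x":-0.035,"y":-0.045,"z":-0.004,"rx":-1.2,"ry":-4.4,"rz":-2.9},{"grip":1,"x":-0.07,"y":-0.09,"z":-0.008,"rx":-2.4,"ry":-8.8,"rz":-5.8},{"grip":1,"x":-0.105,"y":-0.135,"z":-0.01,"rx":-3.6,"ry":-13.2,"rz":-8.7},{"grip":1,"x":-0.14,"y":-0.18,"z":-0.01,"rx":-4.8,"ry":-17.6,"rz":-11.6},{"grip":1,"x":-0.175,"y":-0.225,"z":-0.01,"rx":-6,"ry":-22,"rz":-14.5}]'; python3 go.py -0.10 0 0
```

```text
schema error: expected 5 rows
clock: 0.72
eef_pos: [0.2777, 0.2743, 0.2411]
ee_rot: [0.197, 0.032, 0.98, 0.02]
contact_force: [1.0, -0.5, 0.6]
grip_width: -0.0
t 0.72 [0.2777 0.2743 0.2411] F [ 1.0309 -0.5305  0.5881] M [-0.0003  0.1217  0.0059] g -5.1620246484240804e-05 q [ 0.8595 -0.1517  2.023  -0.3329  1.0071 -0.5044]
P [ 0.4334 -0.0394  0.1692]
shift [-137.6792 -308.0399  118.1725] mm; turn [ -5.8018 -21.7743 -14.0462]
```

```bash
python3 -m creep '[{"grip":1,"x":-0.021,"y":-0.048,"z":0.01,"rx":-1,"ry":-4.2,"rz":-2.6},{"grip":1,"x":-0.042,"y":-0.096,"z":0.02,"rx":-2,"ry":-8.4,"rz":-5.2},{"grip":1,"x":-0.063,"y":-0.144,"z":0.035,"rx":-3,"ry":-12.6,"rz":-8},{"grip":1,"x":-0.084,"y":-0.192,"z":0.052,"rx":-4,"ry":-16.8,"rz":-11},{"grip":1,"x":-0.105,"y":-0.24,"z":0.07,"rx":-5,"ry":-20,"rz":-13}]'; python3 go.py -0.08 0 0
```

```text
clock: 1.35
eef_pos: [0.3338, 0.1279, 0.2094]
ee_rot: [0.293, -0.061, 0.953, 0.05]
contact_force: [-0.3, -0.3, 0.2]
grip_width: 0.003
t 1.35 [0.3338 0.1279 0.2094] F [-0.274  -0.3153  0.1557] M [-0.0919  0.31   -0.0036] g 0.0032993860411938986 q [ 0.0769 -0.373   2.3274  0.1593  0.5958 -1.7271]
P [ 0.4472 -0.0365  0.1551]
shift [ -48.123  -182.206    85.6864] mm; turn [  0.572  -10.4873  -4.7041]
```

```bash
python3 -m creep '[{"grip":1,"x":-0.012,"y":-0.046,"z":0.014,"rx":0,"ry":-2.5,"rz":-1.2},{"grip":1,"x":-0.024,"y":-0.092,"z":0.03,"rx":0,"ry":-5,"rz":-2.4},{"grip":1,"x":-0.036,"y":-0.138,"z":0.046,"rx":0,"ry":-7.5,"rz":-3.6},{"grip":1,"x":-0.043,"y":-0.182,"z":0.06,"rx":0.5,"ry":-10.5,"rz":-4.7},{"grip":1,"x":-0.043,"y":-0.182,"z":0.06,"rx":0.5,"ry":-10.5,"rz":-4.7}]'; python3 go.py -0.06 0 0
```

```text
clock: 1.98
eef_pos: [0.4279, 0.0282, 0.2131]
ee_rot: [0.356, -0.077, 0.931, 0.019]
contact_force: [-0.3, -0.2, -0.0]
grip_width: 0.002
t 1.98 [0.4279 0.0282 0.2131] F [-0.3014 -0.2352 -0.0358] M [-0.0161  0.3206  0.0636] g 0.0020963961042563552 q [-0.4055 -0.2611  2.348   0.7536  0.5265 -2.7032]
P [ 0.4611 -0.0337  0.1409]
shift [ 31.7818 -64.9692  70.1063] mm; turn [-2.6038 -3.2292 -1.1471]
```

```bash
cat > kin.py <<'E'
import numpy as np
from scipy.optimize import least_squares
from scipy.spatial.transform import Rotation as R
D=[([1.125,.2766,1.506,0,1.3607,-.121],[.1833,.5445,.2305],[0,.162,.987,-.001]),
([.8595,-.1517,2.023,-.3329,1.0071,-.5044],[.2777,.2743,.2411],[.197,.032,.98,.02]),
([.0769,-.373,2.3274,.1593,.5958,-1.7271],[.3338,.1279,.2094],[.293,-.061,.953,.05]),
([-.4055,-.2611,2.348,.7536,.5265,-2.7032],[.4279,.0282,.2131],[.356,-.077,.931,.019])]
E=lambda a,q:R.from_rotvec(np.array({'x':[1,0,0],'y':[0,1,0],'z':[0,0,1]}[a])*q)
def fk(q,k):
    A=E('z',q[0]);B=A*E('y',q[1]);C=B*E('y',q[2]);F=C*E('z',q[3])*E('y',q[4])
    a1,h,l2,a3,l3,b,d=k
    return A.apply([a1,b,h])+B.apply([0,0,l2])+C.apply([a3,0,l3])+F.apply([0,0,d]),F*E('z',q[5]+np.pi/2)
k=least_squares(lambda k:np.concatenate([fk(q,k)[0]-x for q,x,_ in D]),[.0,.3,.4,0,.4,0,.25]).x
def ik(P,Q,q0):
    lo=np.array([-2.89,-.75,.22,-1.18,.11,-2.7])+.02;hi=np.array([2.89,2.08,2.7,4.32,2.71,2.7])-.02
    def f(q):
        x,r=fk(q,k); return np.r_[(x-P)*10,(Q.inv()*r).as_rotvec()]
    s=least_squares(f,np.clip(q0,lo+.01,hi-.01),bounds=(lo,hi)); return s.x,np.abs(s.fun).max()
E
cat > t.py <<'E'
from kin import *
from go import target
np.set_printoptions(precision=3,suppress=True)
print('k',k)
for q,x,o in D:
    x2,r=fk(q,k); print('res mm',(x2-x)*1000,'rot deg',np.degrees((R.from_quat([o[1],o[2],o[3],o[0]]).inv()*r).magnitude()))
rng=np.random.default_rng(0)
for name,a in(('pre',(-.08,0,0)),('in',(.012,0,0)),('lift',(.012,.023,0)),('swung',(.012,.023,-.28)),('out',(-.08,0,-.28))):
  for tilt in (45,55):
    P,Q=target(*a,tilt); Q=Q*E('z',np.pi); S=[]
    for i in range(30):
        q,e=ik(P,Q,rng.uniform([-1,-.7,.5,-1.1,.2,-2.6],[1,1.2,2.6,4.2,2.6,2.6]))
        if e<1e-3 and not any(np.abs(q-s).max()<.05 for s in S): S.append(q)
    print(name,tilt,*S)
E
python3 t.py
```

```text
k [-0.     0.137  0.63   0.061  0.421  0.069  0.364]
res mm [-0.006  0.006 -0.011] rot deg 0.047342679460887334
res mm [-0.017 -0.     0.025] rot deg 0.06545021732628725
res mm [ 0.015 -0.034 -0.016] rot deg 0.05861059088953147
res mm [0.002 0.016 0.002] rot deg 0.04201645237981534
pre 45 [-0.757 -0.056  2.462  1.278  0.65  -0.43 ]
pre 55 [-0.56  -0.07   2.289  0.777  0.601  0.224]
in 45 [-0.545  0.209  2.48   1.885  0.531 -0.942]
in 55 [-0.438  0.155  2.336  1.208  0.376 -0.162]
lift 45 [-0.545  0.142  2.443  1.707  0.507 -0.737]
lift 55 [-0.438  0.105  2.301  1.024  0.414  0.038]
swung 45 [-0.763  0.244  2.274  1.24   0.788 -0.675]
swung 55 [-0.643  0.199  2.171  0.919  0.709 -0.257]
out 45 [-0.953  0.123  2.267  1.037  0.951 -0.589]
out 55 [-0.779  0.074  2.144  0.784  0.886 -0.192]
```

```bash
python3 -m creep '[{"grip":1,"rz":10.5},{"grip":1,"rz":21},{"grip":1,"rz":31.5},{"grip":1,"rz":42},{"grip":1,"rz":52.5}]'; python3 -m creep '[{"grip":1,"rz":10.5},{"grip":1,"rz":21},{"grip":1,"rz":31.5},{"grip":1,"rz":42},{"grip":1,"rz":52.5}]';sed -i 's/np.c_\[x,n,z\]/np.c_[-x,-n,z]/' go.py; python3 go.py -0.08 0 0
```

```text
t 1.98 [0.4279 0.0282 0.2131] F [-0.3014 -0.2352 -0.0358] M [-0.0161  0.3206  0.0636] g 0.0020963961042563552 q [-0.4055 -0.2611  2.348   0.7536  0.5265 -2.7032]
P [ 0.4472 -0.0365  0.1551]
shift [ 32.8988 -65.8886  50.1587] mm; turn [ -5.0392   4.0633 178.7359]schema error: expected keys grip, x, y, z, rx, ry, rz
schema error: expected keys grip, x, y, z, rx, ry, rz
```

```bash
python3 -m creep '[{"grip":1,"x":0,"y":0,"z":0,"rx":0,"ry":0,"rz":10.5},{"grip":1,"x":0,"y":0,"z":0,"rx":0,"ry":0,"rz":21},{"grip":1,"x":0,"y":0,"z":0,"rx":0,"ry":0,"rz":31.5},{"grip":1,"x":0,"y":0,"z":0,"rx":0,"ry":0,"rz":42},{"grip":1,"x":0,"y":0,"z":0,"rx":0,"ry":0,"rz":52.5}]'; python3 go.py -0.08 0 0
```

```text
clock: 2.6
eef_pos: [0.4284, 0.0289, 0.2139]
ee_rot: [0.311, 0.343, 0.869, 0.176]
contact_force: [0.2, 0.8, 0.2]
grip_width: -0.001
t 2.6 [0.4284 0.0289 0.2139] F [0.1686 0.7638 0.2161] M [-0.0067  0.3656 -0.0231] g -0.0006268158952096937 q [-0.403  -0.2615  2.3466  0.7527  0.5265 -1.7814]
P [ 0.4472 -0.0365  0.1551]
shift [-32.2694 -67.3401  50.2964] mm; turn [ -2.0999   4.5694 126.1631]
```

```bash
python3 -m creep '[{"grip":1,"x":0,"y":0,"z":0,"rx":0,"ry":0,"rz":10.5},{"grip":1,"x":0,"y":0,"z":0,"rx":0,"ry":0,"rz":21},{"grip":1,"x":0,"y":0,"z":0,"rx":0,"ry":0,"rz":31.5},{"grip":1,"x":0,"y":0,"z":0,"rx":0,"ry":0,"rz":42},{"grip":1,"x":0,"y":0,"z":0,"rx":0,"ry":0,"rz":52.5}]';  python3 -m creep '[{"grip":1,"x":0,"y":0,"z":0,"rx":0,"ry":0,"rz":10.5},{"grip":1,"x":0,"y":0,"z":0,"rx":0,"ry":0,"rz":21},{"grip":1,"x":0,"y":0,"z":0,"rx":0,"ry":0,"rz":31.5},{"grip":1,"x":0,"y":0,"z":0,"rx":0,"ry":0,"rz":42},{"grip":1,"x":0,"y":0,"z":0,"rx":0,"ry":0,"rz":52.5}]';python3 go.py -0.08 0.01 0
```

```text
clock: 3.22
eef_pos: [0.4284, 0.029, 0.2139]
ee_rot: [0.201, 0.692, 0.627, 0.295]
contact_force: [1.4, -0.4, 0.4]
grip_width: -0.0
clock: 3.85
eef_pos: [0.4284, 0.029, 0.2139]
ee_rot: [0.05, 0.898, 0.256, 0.354]
contact_force: [0.2, -0.5, -0.3]
grip_width: -0.003
t 3.85 [0.4284 0.029  0.2139] F [ 0.1844 -0.4745 -0.2873] M [-0.0416  0.3691 -0.0164] g -0.0025747801446219195 q [-0.4029 -0.2615  2.3466  0.7527  0.5265  0.0513]
P [ 0.4472 -0.0365  0.1651]
shift [-50.62    51.3284  42.87  ] mm; turn [ 1.9114  3.6182 21.2163]
```

```bash
python3 -m creep '[{"grip":1,"x":-0.012,"y":0.012,"z":0.010,"rx":0.5,"ry":0.9,"rz":5.3},{"grip":1,"x":-0.025,"y":0.025,"z":0.021,"rx":1,"ry":1.8,"rz":10.6},{"grip":1,"x":-0.038,"y":0.038,"z":0.032,"rx":1.5,"ry":2.7,"rz":16},{"grip":1,"x":-0.0506,"y":0.0513,"z":0.0429,"rx":1.9,"ry":3.6,"rz":21.2},{"grip":1,"x":-0.0506,"y":0.0513,"z":0.0429,"rx":1.9,"ry":3.6,"rz":21.2}]';python3 go.py -0.08 0.0 0
```

```text
clock: 4.47
eef_pos: [0.4478, -0.038, 0.1647]
ee_rot: [-0.038, 0.919, 0.095, 0.38]
contact_force: [0.1, 0.3, 0.2]
grip_width: -0.001
t 4.47 [ 0.4478 -0.038   0.1647] F [0.147  0.2529 0.2275] M [-0.1076  0.3242 -0.0231] g -0.0009850871078819292 q [-0.7579 -0.0788  2.4396  1.2206  0.6634 -0.3614]
P [ 0.4472 -0.0365  0.1551]
shift [-6.9627 -1.5767  6.6218] mm; turn [0.0462 0.1067 0.1566]
```

```bash
python3 - <<'E'
from h import *
snap('side','side1');snap('top','top1')
b=cv2.imread('pics/side1.png')[140:275,185:325];a=cv2.imread('pics/top1.png')[165:275,230:330]
cv2.imwrite('pics/c1.png',cv2.convertScaleAbs(np.hstack([cv2.resize(b,(420,405),interpolation=2),cv2.resize(a,(368,405),interpolation=2)]),alpha=1.6))
E
python3 go.py 0 0 0 | tail -1
```

```text
shift [-7.7747  0.012  87.1164] mm; turn [-0.0217  0.0275  0.3941]
```

View pics/c1.png

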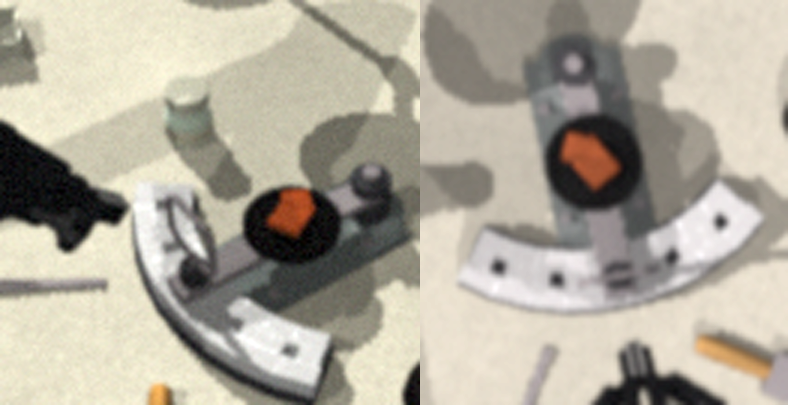

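The gripper (black fingers, top view ~(637,360) in the crop) points squarely at the ring. I'll measure the finger cross-section from depth.

Run:
```python
from h import *
from scipy.spatial.transform import Rotation as R
s=robot.sense();w,x,y,z=s['ee_rot'];C=R.from_quat([x,y,z,w])
for n in('side','top'):
    P=cloud(n,n+'1').reshape(-1,3);P=P[P[:,2]>.1]; q=C.inv().apply(P-s['eef_pos'])*1000
    for a in range(-60,8,6):
        m=(q[:,2]>=a)&(q[:,2]<a+6)&(abs(q[:,0])<40)&(abs(q[:,1])<50)
        if m.sum(): print(n,a,m.sum(),'x',q[m,0].min().round(),q[m,0].max().round(),'y',q[m,1].min().round(),q[m,1].max().round())
```

```text
side -60 23 x -10.0 11.0 y -35.0 43.0
side -54 40 x -5.0 13.0 y -31.0 37.0
side -48 24 x -10.0 11.0 y -25.0 33.0
side -42 7 x 7.0 11.0 y -3.0 16.0
side -36 10 x 4.0 9.0 y -2.0 17.0
side -30 16 x -6.0 9.0 y -2.0 17.0
side -24 20 x -9.0 9.0 y -4.0 17.0
side -18 23 x -13.0 9.0 y -3.0 17.0
side -12 17 x -8.0 10.0 y -3.0 17.0
side -6 9 x -4.0 9.0 y -1.0 14.0
side 0 2 x -1.0 6.0 y 6.0 8.0
top -60 64 x -16.0 14.0 y -36.0 33.0
top -54 36 x -7.0 15.0 y -32.0 28.0
top -48 16 x 3.0 11.0 y -16.0 25.0
top -42 15 x -11.0 11.0 y -12.0 16.0
top -36 12 x 2.0 15.0 y -12.0 13.0
top -30 14 x 1.0 11.0 y -14.0 10.0
top -24 13 x 2.0 12.0 y -13.0 12.0
top -18 13 x 0.0 9.0 y -13.0 12.0
top -12 10 x 0.0 10.0 y -11.0 7.0
top -6 2 x 5.0 8.0 y -7.0 5.0
```

```bash
python3 -m creep '[{"grip":1,"x":-0.004,"y":0,"z":0.007,"rx":0,"ry":0,"rz":0.4},{"grip":1,"x":-0.0078,"y":0,"z":0.016,"rx":0,"ry":0,"rz":0.4},{"grip":1,"x":-0.0078,"y":0,"z":0.032,"rx":0,"ry":0,"rz":0.4},{"grip":1,"x":-0.0078,"y":0,"z":0.046,"rx":0,"ry":0,"rz":0.4},{"grip":1,"x":-0.0078,"y":0,"z":0.055,"rx":0,"ry":0,"rz":0.4}]';python3 go.py 0.016 0.0 0
```

```text
clock: 5.2
eef_pos: [0.481, -0.0286, 0.1218]
ee_rot: [-0.039, 0.919, 0.095, 0.381]
contact_force: [-0.3, 0.5, 0.2]
grip_width: 0.001
t 5.2 [ 0.481  -0.0286  0.1218] F [-0.307   0.5179  0.2486] M [-0.0347  0.3708 -0.0546] g 0.001015629769108036 q [-0.6319  0.082   2.4783  1.5863  0.5536 -0.6846]
P [ 0.5137 -0.0228  0.0872]
shift [-1.0763  0.9466 47.9443] mm; turn [-0.0589 -0.0577  0.1548]
```

```bash
python3 -m creep '[{"grip":1,"x":0,"y":0.0005,"z":0.010,"rx":0,"ry":0,"rz":0},{"grip":1,"x":0,"y":0.0005,"z":0.02,"rx":0,"ry":0,"rz":0},{"grip":1,"x":0,"y":0.0005,"z":0.03,"rx":0,"ry":0,"rz":0},{"grip":1,"x":0,"y":0.0005,"z":0.04,"rx":0,"ry":0,"rz":0},{"grip":1,"x":0,"y":0.0005,"z":0.048,"rx":0,"ry":0,"rz":0}]';python3 go.py 0.016 0.0 0
python3 - <<'E'
from h import *
snap('side','side2');snap('top','top2')
b=cv2.imread('pics/side2.png')[165:265,195:305];a=cv2.imread('pics/top2.png')[185:265,235:325]
cv2.imwrite('pics/c2.png',cv2.convertScaleAbs(np.hstack([cv2.resize(b,(440,400),interpolation=2),cv2.resize(a,(360,400),interpolation=2)]),alpha=1.8))
E
```

```text
clock: 5.82
eef_pos: [0.5146, -0.0223, 0.0882]
ee_rot: [-0.039, 0.919, 0.095, 0.381]
contact_force: [-0.0, -0.0, 0.2]
grip_width: 0.001
t 5.83 [ 0.5146 -0.0223  0.0882] F [-0.0311 -0.0257  0.1977] M [-0.1058  0.3596 -0.0184] g 0.0005277753532113542 q [-0.5363  0.2182  2.4778  1.9071  0.5313 -0.9608]
P [ 0.5137 -0.0228  0.0872]
shift [-1.4089  0.282   0.0904] mm; turn [-0.0473 -0.0958  0.1603]
```

View pics/c2.png

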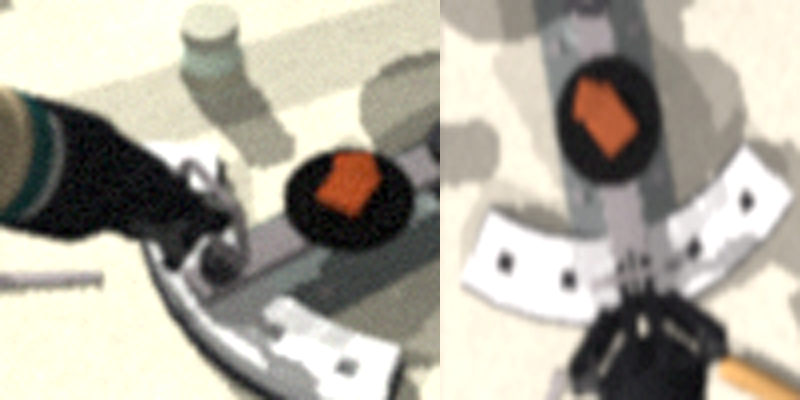

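The fingers are in: the tips pass through the ring (~(215,225) in the left crop) and there is no contact force. Now I lift in world z, where x and -z in tool axes are equal.

```bash
python3 -m creep '[{"grip":1,"x":0.0015,"y":0,"z":-0.0015,"rx":0,"ry":0,"rz":0},{"grip":1,"x":0.003,"y":0,"z":-0.003,"rx":0,"ry":0,"rz":0},{"grip":1,"x":0.005,"y":0,"z":-0.005,"rx":0,"ry":0,"rz":0},{"grip":1,"x":0.007,"y":0,"z":-0.007,"rx":0,"ry":0,"rz":0},{"grip":1,"x":0.008,"y":0,"z":-0.008,"rx":0,"ry":0,"rz":0}]';python3 go.py 0.016 0.0225 0
```

```text
clock: 6.55
eef_pos: [0.5131, -0.024, 0.0981]
ee_rot: [-0.038, 0.92, 0.094, 0.38]
contact_force: [-0.2, -1.2, -5.4]
grip_width: -0.002
t 6.55 [ 0.5131 -0.024   0.0981] F [-0.1685 -1.1537 -5.4332] M [-0.18    0.9808 -0.0472] g -0.002413756253293649 q [-0.5401  0.1855  2.4613  1.8192  0.5143 -0.8606]
P [ 0.5137 -0.0228  0.1097]
shift [ 8.8239 -1.0849 -7.633 ] mm; turn [ 0.0638  0.1367 -0.0347]
```

```bash
python3 -m creep '[{"grip":1,"x":0.002,"y":0,"z":-0.002,"rx":0,"ry":0,"rz":0},{"grip":1,"x":0.004,"y":0,"z":-0.004,"rx":0,"ry":0,"rz":0},{"grip":1,"x":0.006,"y":0,"z":-0.006,"rx":0,"ry":0,"rz":0},{"grip":1,"x":0.008,"y":0,"z":-0.008,"rx":0,"ry":0,"rz":0},{"grip":1,"x":0.008,"y":0,"z":-0.008,"rx":0,"ry":0,"rz":0}]';python3 go.py 0.016 0.0225 -0.07;python3 - <<'E'
from fit import *
P=None
snap('side','side3'); P=cloud('side','side3').reshape(-1,3);r=pos(p,0,.19);ax=np.array([np.cos(p[2]),np.sin(p[2])]);ay=np.array([-ax[1],ax[0]])
q=P[:,:2]-r;X=q@ax;Y=q@ay
for lo,hi in((-.03,-.015),(.015,.03)):
    m=(abs(X)<.008)&(Y>lo)&(Y<hi)&(P[:,2]>.1)&(P[:,2]<.17);print(m.sum(),P[m,2].max() if m.any() else 0,np.sort(P[m,2])[-6:])
P=cloud('side','side0').reshape(-1,3);q=P[:,:2]-r;X=q@ax;Y=q@ay
for lo,hi in((-.03,-.015),(.015,.03)):
    m=(abs(X)<.008)&(Y>lo)&(Y<hi)&(P[:,2]>.1)&(P[:,2]<.17);print(m.sum(),np.sort(P[m,2])[-6:])
E
```

```text
clock: 7.18
eef_pos: [0.5132, -0.0237, 0.1095]
ee_rot: [-0.039, 0.919, 0.094, 0.38]
contact_force: [-4.9, -2.2, -7.4]
grip_width: 0.0
t 7.17 [ 0.5132 -0.0237  0.1095] F [-4.9311 -2.1995 -7.4046] M [-0.4481  1.6756 -0.0723] g 8.334409530598539e-05 q [-0.5399  0.1536  2.4433  1.7319  0.505  -0.7606]
P [ 0.5167 -0.0349  0.1097]
shift [ 0.9436 11.7284  0.6577] mm; turn [ 2.8622  0.0928 -2.86  ]
22 0.1385835213155724 [0.1366 0.1369 0.137  0.1374 0.138  0.1386]
8 0.13816053022628771 [0.1338 0.1343 0.135  0.1357 0.1363 0.1382]
15 [0.125  0.125  0.1256 0.1257 0.1274 0.1275]
14 [0.124  0.1241 0.1251 0.1255 0.126  0.1266]
```

```bash
python3 -m creep '[{"grip":1,"x":0.001,"y":0,"z":-0.001,"rx":0,"ry":0,"rz":0},{"grip":1,"x":0.002,"y":0,"z":-0.002,"rx":0,"ry":0,"rz":0},{"grip":1,"x":0.0028,"y":0,"z":-0.0028,"rx":0,"ry":0,"rz":0},{"grip":1,"x":0.0028,"y":0,"z":-0.0028,"rx":0,"ry":0,"rz":0},{"grip":1,"x":0.0028,"y":0,"z":-0.0028,"rx":0,"ry":0,"rz":0}]';for a in -0.1 -0.2 -0.3; do python3 go.py 0.016 0.0265 $a;done
```

```text
clock: 7.85
eef_pos: [0.5132, -0.0236, 0.1133]
ee_rot: [-0.039, 0.919, 0.094, 0.38]
contact_force: [-4.8, -1.5, -8.2]
grip_width: 0.001
t 7.85 [ 0.5132 -0.0236  0.1133] F [-4.7984 -1.5056 -8.1609] M [-0.4337  1.7084 -0.0522] g 0.0013908321226994457 q [-0.5399  0.1431  2.4368  1.701   0.5027 -0.7251]
P [ 0.5182 -0.0401  0.1137]
shift [ 1.4295 17.1226  0.812 ] mm; turn [ 4.0593  0.1045 -4.0932]
t 7.85 [ 0.5132 -0.0236  0.1133] F [-4.7984 -1.5056 -8.1609] M [-0.4337  1.7084 -0.0522] g 0.0013908321226994457 q [-0.5399  0.1431  2.4368  1.701   0.5027 -0.7251]
P [ 0.5244 -0.0568  0.1137]
shift [ 3.3321 34.7816  2.6995] mm; turn [ 8.1071  0.1033 -8.1483]
t 7.85 [ 0.5132 -0.0236  0.1133] F [-4.7984 -1.5056 -8.1609] M [-0.4337  1.7084 -0.0522] g 0.0013908321226994457 q [-0.5399  0.1431  2.4368  1.701   0.5027 -0.7251]
P [ 0.5322 -0.0729  0.1137]
shift [ 6.474  52.0848  5.8219] mm; turn [ 12.1548   0.1019 -12.2034]
```

```bash
python3 -m creep '[{"grip":1,"x":0.0002,"y":0.003,"z":0.0002,"rx":0.8,"ry":0,"rz":-0.8},{"grip":1,"x":0.0004,"y":0.007,"z":0.0004,"rx":1.6,"ry":0,"rz":-1.6},{"grip":1,"x":0.0006,"y":0.011,"z":0.0006,"rx":2.4,"ry":0,"rz":-2.4},{"grip":1,"x":0.0008,"y":0.0145,"z":0.0008,"rx":3.3,"ry":0,"rz":-3.3},{"grip":1,"x":0.001,"y":0.017,"z":0.001,"rx":4.1,"ry":0,"rz":-4.1}]';for a in -0.2 -0.28; do python3 go.py 0.016 0.0265 $a;done
cat > ang.py <<'E'
from fit import *
import sys
f=sys.argv[1]; a,d=snap('top',f)
# stage (black disc) centre via depth-free projection: dark blob near the expected place; ring bar height in side view
g=a.max(2); best=None
m=((g<45).astype(np.uint8)); n,l,s,c=cv2.connectedComponentsWithStats(m)
for i in range(1,n):
    if 150<s[i,4]<900:
        q=onz(*c[i],.052)[:2]; 
        if abs(np.hypot(*(q-p[:2]))-.088)<.02:
            v=p[:2]-q; print('stage blob',s[i,4],'arm angle ~',p[2]-np.arctan2(v[1],v[0]))
# red sherd angle too
hsv=cv2.cvtColor(a,cv2.COLOR_RGB2HSV); m=((hsv[...,1]>130)&((hsv[...,0]<12)|(hsv[...,0]>172))&(hsv[...,2]>50)).astype(np.uint8)
n,l,s,c=cv2.connectedComponentsWithStats(m)
for i in range(1,n):
    if s[i,4]>30:
        q=onz(*c[i],.066)[:2]
        if np.hypot(*(q-p[:2]))<.13: v=p[:2]-q; print('sherd blob',s[i,4],'angle ~',p[2]-np.arctan2(v[1],v[0]))
E
python3 ang.py top4
python3 - <<'E'
import re
s=open('ang.py').read().replace("a,d=snap('top',f)","a=cv2.imread('pics/top0.png')[:,:,::-1].copy()"); import sys; sys.argv=['x','y']; sys.path.insert(0,'.'); import os; os.chdir('.'); print('reference'); exec(s)
E
```

```text
clock: 8.48
eef_pos: [0.5175, -0.0397, 0.1129]
ee_rot: [-0.059, 0.914, 0.141, 0.377]
contact_force: [-7.2, -2.1, -8.5]
grip_width: -0.001
t 8.47 [ 0.5175 -0.0397  0.1129] F [-7.1614 -2.0823 -8.508 ] M [-0.5269  1.921   0.0236] g -0.0007971541755056729 q [-0.6428  0.1739  2.3896  1.4945  0.613  -0.6868]
P [ 0.5244 -0.0568  0.1137]
shift [ 1.5452 18.4253  0.3896] mm; turn [ 3.9122  0.1521 -3.9831]
t 8.47 [ 0.5175 -0.0397  0.1129] F [-7.1614 -2.0823 -8.508 ] M [-0.5269  1.921   0.0236] g -0.0007971541755056729 q [-0.6428  0.1739  2.3896  1.4945  0.613  -0.6868]
P [ 0.5305 -0.0697  0.1137]
shift [ 2.9408 32.5816  1.7629] mm; turn [ 7.149   0.1501 -7.2286]
stage blob 375 arm angle ~ -0.10908079999640641
sherd blob 156 angle ~ -0.03876216829575041
reference
stage blob 377 arm angle ~ -0.03189742182263644
sherd blob 162 angle ~ 0.04694735827933019
```

```bash
python3 -m creep '[{"grip":1,"x":0.0004,"y":0.004,"z":0.0001,"rx":0.8,"ry":0,"rz":-0.8},{"grip":1,"x":0.0007,"y":0.008,"z":0.0002,"rx":1.6,"ry":0,"rz":-1.6},{"grip":1,"x":0.001,"y":0.012,"z":0.0003,"rx":2.4,"ry":0,"rz":-2.4},{"grip":1,"x":0.0013,"y":0.0155,"z":0.0004,"rx":3.3,"ry":0,"rz":-3.3},{"grip":1,"x":0.0016,"y":0.0184,"z":0.0004,"rx":3.9,"ry":0,"rz":-4}]';python3 go.py 0.016 0.0265 -0.28
python3 ang.py top5
```

```text
clock: 9.15
eef_pos: [0.5241, -0.0573, 0.1134]
ee_rot: [-0.076, 0.906, 0.186, 0.373]
contact_force: [-8.9, -3.2, -8.6]
grip_width: -0.0
t 9.15 [ 0.5241 -0.0573  0.1134] F [-8.8526 -3.2289 -8.6444] M [-0.8399  2.0815  0.0645] g -0.0004900939503233122 q [-0.7145  0.2095  2.3264  1.3372  0.7087 -0.6674]
P [ 0.5305 -0.0697  0.1137]
shift [ 0.8902 13.9936  0.4714] mm; turn [ 3.2667  0.2319 -3.1859]
stage blob 375 arm angle ~ -0.20608787989775634
sherd blob 157 angle ~ -0.14147912678981533
```

```bash
python3 -m creep '[{"grip":1,"x":0.0003,"y":0.0035,"z":0.0001,"rx":0.8,"ry":0,"rz":-0.8},{"grip":1,"x":0.0006,"y":0.007,"z":0.0002,"rx":1.6,"ry":0,"rz":-1.6},{"grip":1,"x":0.0008,"y":0.0105,"z":0.0003,"rx":2.4,"ry":0,"rz":-2.4},{"grip":1,"x":0.001,"y":0.014,"z":0.0004,"rx":3.2,"ry":0,"rz":-3.2},{"grip":1,"x":0.001,"y":0.016,"z":0.0005,"rx":3.5,"ry":0,"rz":-3.5}]';python3 go.py 0.016 0.0265 -0.28
python3 ang.py top6
```

```text
clock: 9.82
eef_pos: [0.5315, -0.0723, 0.1137]
ee_rot: [-0.091, 0.897, 0.225, 0.369]
contact_force: [-10.6, -4.1, -9.6]
grip_width: 0.006
t 9.82 [ 0.5315 -0.0723  0.1137] F [-10.6246  -4.0854  -9.6109] M [-1.0427  2.121   0.0411] g 0.0061475432142550955 q [-0.757   0.2456  2.2616  1.2255  0.7876 -0.6588]
P [ 0.5305 -0.0697  0.1137]
shift [ 0.2591 -2.7417  0.2206] mm; turn [-0.186   0.2713  0.3462]
stage blob 369 arm angle ~ -0.29537863025795125
sherd blob 158 angle ~ -0.23030850027533772
```

```bash
python3 -m creep '[{"grip":1,"x":0,"y":0.0015,"z":0,"rx":0,"ry":0,"rz":0},{"grip":1,"x":-0.0015,"y":0.0015,"z":0.0015,"rx":0,"ry":0,"rz":0},{"grip":1,"x":-0.003,"y":0.0015,"z":0.003,"rx":0,"ry":0,"rz":0},{"grip":1,"x":-0.0055,"y":0.0015,"z":0.0055,"rx":0,"ry":0,"rz":0},{"grip":1,"x":-0.0055,"y":0.0015,"z":0.0055,"rx":0,"ry":0,"rz":0}]';python3 go.py 0.016 0.0265 -0.28
python3 ang.py top7
```

```text
clock: 10.5
eef_pos: [0.5324, -0.0737, 0.1061]
ee_rot: [-0.091, 0.897, 0.224, 0.37]
contact_force: [-11.2, -5.2, -7.0]
grip_width: 0.001
t 10.5 [ 0.5324 -0.0737  0.1061] F [-11.1999  -5.1622  -7.034 ] M [-1.0531  2.0447  0.0378] g 0.001192533908479842 q [-0.7582  0.2632  2.2693  1.2498  0.7797 -0.6931]
P [ 0.5305 -0.0697  0.1137]
shift [ 5.5202 -4.3447 -5.279 ] mm; turn [-0.1439  0.2446  0.3108]
stage blob 363 arm angle ~ -0.31425602600860053
sherd blob 158 angle ~ -0.2385738502632735
```

```bash
python3 -m creep '[{"grip":1,"x":-0.0015,"y":0,"z":0.0005,"rx":0,"ry":0,"rz":0},{"grip":1,"x":-0.003,"y":0,"z":0.0015,"rx":0,"ry":0,"rz":0},{"grip":1,"x":-0.0045,"y":0,"z":0.0025,"rx":0,"ry":0,"rz":0},{"grip":1,"x":-0.006,"y":0,"z":0.004,"rx":0,"ry":0,"rz":0},{"grip":1,"x":-0.006,"y":0,"z":0.004,"rx":0,"ry":0,"rz":0}]';python3 go.py 0.016 0.0265 -0.28
python3 ang.py top8
python3 - <<'E'
from fit import *
snap('side','side8'); b=cv2.imread('pics/side8.png')[175:275,195:305]
a=cv2.imread('pics/top8.png')[185:265,235:325]
cv2.imwrite('pics/c8.png',cv2.convertScaleAbs(np.hstack([cv2.resize(b,(440,400),interpolation=2),cv2.resize(a,(360,400),interpolation=2)]),alpha=1.8))
P=cloud('side','side8').reshape(-1,3)
t=p[2]+.28;r=pos(p,-.28,.19);ax=np.array([np.cos(t),np.sin(t)]);ay=np.array([-ax[1],ax[0]])
q=P[:,:2]-r;X=q@ax;Y=q@ay
for lo,hi in((-.03,-.015),(.015,.03)):
    m=(abs(X)<.008)&(Y>lo)&(Y<hi)&(P[:,2]>.1)&(P[:,2]<.17);print(m.sum(),np.sort(P[m,2])[-6:])
E
```

```text
clock: 11.18
eef_pos: [0.5318, -0.0732, 0.1001]
ee_rot: [-0.092, 0.896, 0.225, 0.371]
contact_force: [-7.4, -1.5, -5.6]
grip_width: -0.0
t 11.18 [ 0.5318 -0.0732  0.1001] F [-7.3837 -1.5223 -5.6031] M [-0.6518  1.5882  0.1462] g -0.00043966919635975 q [-0.7612  0.2771  2.2791  1.2727  0.7775 -0.7277]
P [ 0.5305 -0.0697  0.1137]
shift [ 9.9841 -3.6193 -9.2615] mm; turn [-0.247   0.0619  0.3264]
stage blob 366 arm angle ~ -0.30348742079789665
sherd blob 159 angle ~ -0.23381124111159812
18 [0.1285 0.1287 0.1292 0.1293 0.1293 0.1301]
9 [0.1246 0.1256 0.1269 0.1271 0.1282 0.1307]
```

View pics/c8.png

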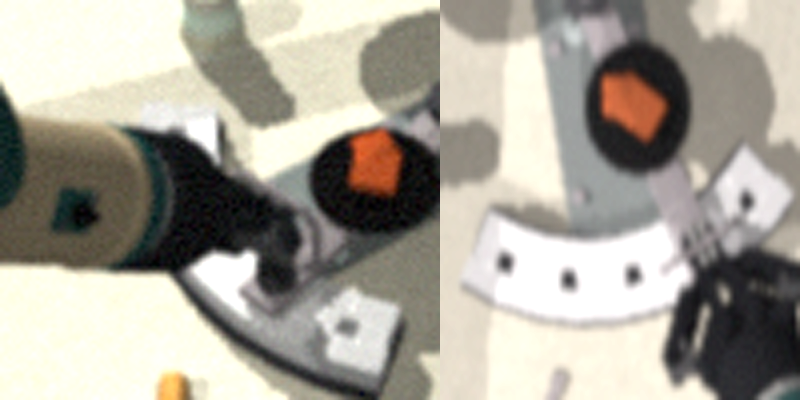

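The picture shows the arm over the fourth hole, with three free holes to the left at (505,262), (568,278) and (633,274). The ring top is at about 0.129, so the pin is entering the hole. I keep lowering until the fingers are free.

```bash
python3 -m creep '[{"grip":1,"x":-0.002,"y":0,"z":0.002,"rx":0,"ry":0,"rz":0},{"grip":1,"x":-0.004,"y":0,"z":0.0035,"rx":0,"ry":0,"rz":0},{"grip":1,"x":-0.006,"y":0,"z":0.0055,"rx":0,"ry":0,"rz":0},{"grip":1,"x":-0.0075,"y":0,"z":0.007,"rx":0,"ry":0,"rz":0},{"grip":1,"x":-0.0075,"y":0,"z":0.007,"rx":0,"ry":0,"rz":0}]';python3 go.py 0.016 0.0 -0.28
python3 ang.py top9
```

```text
clock: 11.9
eef_pos: [0.5328, -0.0738, 0.0906]
ee_rot: [-0.092, 0.896, 0.224, 0.372]
contact_force: [0.6, -0.9, -1.3]
grip_width: 0.002
t 11.9 [ 0.5328 -0.0738  0.0906] F [ 0.5905 -0.8834 -1.2597] M [-0.1852  0.2991 -0.0147] g 0.0022416968075079976 q [-0.7616  0.2997  2.2911  1.311   0.7684 -0.777 ]
P [ 0.5305 -0.0697  0.0872]
shift [-2.4587 -4.6746  2.3513] mm; turn [-0.1318 -0.0774  0.239 ]
stage blob 363 arm angle ~ -0.30120089628039143
sherd blob 159 angle ~ -0.23381124111159812
```

```bash
python3 -m creep '[{"grip":1,"x":-0.001,"y":-0.002,"z":0,"rx":0,"ry":0,"rz":0},{"grip":1,"x":-0.002,"y":-0.004,"z":0,"rx":0,"ry":0,"rz":0},{"grip":1,"x":-0.002,"y":-0.004,"z":-0.008,"rx":0,"ry":0,"rz":0},{"grip":1,"x":-0.002,"y":-0.004,"z":-0.018,"rx":0,"ry":0,"rz":0},{"grip":1,"x":-0.002,"y":-0.004,"z":-0.030,"rx":0,"ry":0,"rz":0}]';python3 go.py -0.08 0.0 -0.28
```

```text
clock: 12.58
eef_pos: [0.5099, -0.0811, 0.1105]
ee_rot: [-0.092, 0.896, 0.223, 0.372]
contact_force: [-1.0, -1.1, 0.1]
grip_width: -0.002
t 12.57 [ 0.5099 -0.0811  0.1105] F [-1.0144 -1.1181  0.1016] M [-0.1656  0.3233 -0.0309] g -0.0015235444561398565 q [-0.8224  0.2392  2.2955  1.2161  0.8161 -0.715 ]
P [ 0.4704 -0.1013  0.1551]
shift [  0.1978  -0.5873 -62.8226] mm; turn [-0.1221 -0.0044  0.2263]
```

```bash
python3 -m creep '[{"grip":1,"x":0,"y":0,"z":-0.013,"rx":0,"ry":0,"rz":0},{"grip":1,"x":0,"y":0,"z":-0.026,"rx":0,"ry":0,"rz":0},{"grip":1,"x":0,"y":0,"z":-0.039,"rx":0,"ry":0,"rz":0},{"grip":1,"x":0,"y":0,"z":-0.052,"rx":0,"ry":0,"rz":0},{"grip":1,"x":0,"y":0,"z":-0.065,"rx":0,"ry":0,"rz":0}]';python3 -m creep '[{"grip":1,"x":0,"y":0,"z":-0.015,"rx":0,"ry":0,"rz":0},{"grip":1,"x":0,"y":0,"z":-0.03,"rx":0,"ry":0,"rz":0},{"grip":1,"x":0,"y":0,"z":-0.045,"rx":0,"ry":0,"rz":0},{"grip":1,"x":0,"y":0,"z":-0.06,"rx":0,"ry":0,"rz":0},{"grip":1,"x":0,"y":0,"z":-0.06,"rx":0,"ry":0,"rz":0}]'; python3 ang.py top10
python3 - <<'E'
from fit import *
snap('side','side10'); b=cv2.imread('pics/side10.png')[165:285,215:345]
a=cv2.imread('pics/top10.png')[165:285,205:355]
cv2.imwrite('pics/c10.png',cv2.convertScaleAbs(np.hstack([cv2.resize(b,(390,360),interpolation=2),cv2.resize(a,(410,360),interpolation=2)]),alpha=1.6))
for f,an in(('side0',0),('side10',-.28)):
    P=cloud('side',f).reshape(-1,3); t=p[2]-an;r=pos(p,an,.19);ax=np.array([np.cos(t),np.sin(t)]);ay=np.array([-ax[1],ax[0]])
    q=P[:,:2]-r;X=q@ax;Y=q@ay; m=(abs(X)<.012)&(abs(Y)<.035)&(P[:,2]>.116)&(P[:,2]<.17)
    print(f,m.sum(),'X,Y centre',np.median(X[m]),(Y[m].min()+Y[m].max())/2,'tilt',np.polyfit(Y[m],X[m],1)[0],'z90',np.percentile(P[m,2],[50,75,90]))
# loose things: difference images
for n,f in(('top','top10'),('side','side10')):
    d=cv2.absdiff(cv2.imread(f'pics/{n}0.png'),cv2.imread(f'pics/{f}.png')).max(2); print(n,[(s.tolist()) for s in cv2.connectedComponentsWithStats((cv2.medianBlur(d,5)>50).astype(np.uint8))[2][1:] if s[4]>40])
E
```

```text
clock: 13.2
eef_pos: [0.4691, -0.1027, 0.1565]
ee_rot: [-0.092, 0.896, 0.223, 0.371]
contact_force: [0.5, -0.3, 0.4]
grip_width: 0.002
clock: 13.82
eef_pos: [0.432, -0.1232, 0.199]
ee_rot: [-0.091, 0.897, 0.223, 0.372]
contact_force: [-0.3, -0.4, -0.3]
grip_width: 0.004
stage blob 373 arm angle ~ -0.29333139240727013
sherd blob 158 angle ~ -0.23191100392215525
side0 54 X,Y centre 0.0012274540982684851 -0.001596531381027045 tilt -0.013745640340947943 z90 [0.1251 0.1264 0.1272]
side10 66 X,Y centre 0.0006057589639625405 -0.0035782158710032826 tilt -0.017780558023137848 z90 [0.125  0.1259 0.127 ]
top [[278, 195, 19, 21, 215], [308, 195, 10, 15, 90], [265, 200, 17, 22, 230], [294, 224, 17, 13, 111], [279, 232, 11, 13, 96], [310, 265, 45, 52, 1290], [454, 282, 9, 52, 349], [200, 309, 27, 12, 201], [272, 314, 12, 9, 70], [352, 322, 48, 46, 1076], [200, 330, 74, 90, 2910], [416, 334, 15, 9, 78], [30, 346, 69, 43, 1475], [473, 358, 33, 11, 214], [0, 368, 15, 42, 311], [98, 409, 14, 11, 106]]
side [[28, 0, 28, 6, 130], [33, 8, 36, 33, 716], [51, 44, 27, 44, 603], [42, 120, 95, 142, 6360], [0, 167, 39, 48, 682], [140, 203, 91, 45, 2761], [266, 202, 29, 21, 390], [241, 214, 38, 48, 514], [17, 226, 14, 26, 174], [28, 229, 7, 11, 44], [49, 244, 13, 10, 84], [130, 248, 107, 172, 5711], [301, 248, 18, 15, 150], [65, 266, 7, 11, 57], [0, 342, 21, 78, 856], [104, 383, 11, 33, 218]]
```

View pics/c10.png

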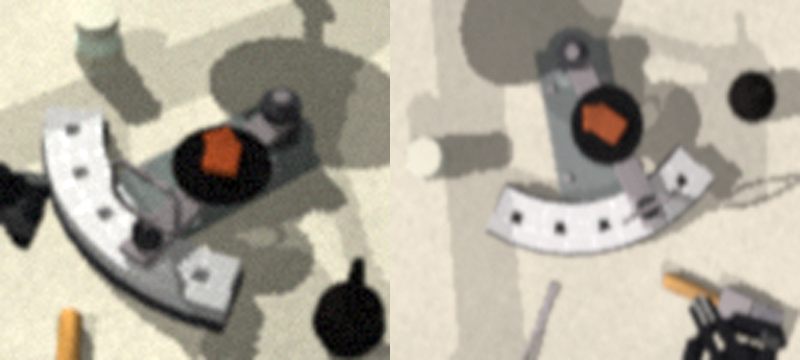

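The ring top is back at its home height (0.1250 m, against 0.1251 m at the start). The ring sits over the fourth hole with three free holes left of it, and the gripper hovers clear at 0.2 m. I hand in now.

```bash
python3 -c "
from plant import robot
print(robot.job_done(), robot.sense()['contact_force'])"
```

```text
the job is handed in; nothing more can be done
the job is handed in; nothing more can be done
```

The pin is home in the next hole towards the microscope, which stands on the right (y < 0). I hooked the closed fingertips under the ring at 45°, lifted the pin about 15 mm and swung the arm one hole. I then lowered the ring, withdrew the gripper and handed in at about 14 s.

Last checks:
- **Pin height:** the top of the ring is back at its home height in the depth image (0.1250 m, against 0.1251 m at the start).
- **Arm angle:** the two image estimates of the arm's swing from its start, from the stage and the sherd, gave -0.26 and -0.28 rad. They disagree slightly. The position of the ring and the three free holes to its left both fit -0.28.
- **Forces:** measured tool forces peaked at about 15 N, read only at the end of each move. They were back near zero once the gripper was clear.
- **Loose things:** jar, blower, tweezers and brush look unmoved in the last picture. The gripper partly hides the brush in the top view. Beaker, sample box and cork block were only covered by a difference image, which showed no change at their places.

Early on, the last joint ran up to its range limit (-2.703 measured, limit -2.7) on the approach. I backed off and turned the gripper half a turn. The software gave no error, but whether that counts as passing the limit is not shown.

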